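# Switch the ball sorter to its other chute and release the balls

## Robot

A 6-joint arm with a two-finger parallel gripper is mounted at the origin on the work surface. World frame = base frame: x ahead of the robot, y to its left, z up, the work surface at z = 0. Lengths are in m, angles in rad, forces in N, time in s.
With the tool pointing down it reaches from about 0.375 to 0.9 m from the base axis. Payload 3.1 kg.
Tool frame: the origin (TCP) lies midway between the tips of the shut fingers; the grasp point (between the pads) lies 19 mm behind it (manip.grasp_offset is the distance from the TCP to the grasp point, in m); z points along the fingers, y is the line along which they close (so a half turn about z gives the same grasp; the last joint's range is limited). The gripper opens to 85 mm and grips with 20 to 120 N. Pads are 22 mm wide; open, the fingers measure 114 mm over their backs; the gripper's body (76 mm by 85 mm) begins 54 mm behind the grasp point. The pads swing forward as they close: fully open they stand 13 mm farther back than shut.
Start: joints at [-1.294, 0.527, 1.433, -0, 1.181, -0.178], TCP at [0.275, -0.561, 0.193] pointing down, gripper open.
Joint ranges: [-3.08, 3.08], [-0.75, 2.2], [0.22, 2.44], [-1.43, 4.57], [0, 2.65], [-2.85, 2.85]. Speed limits (rad/s): [2.79, 2.79, 3.14, 3.14, 3.14, 3.14].

## Interface

Orientations are given as a unit quaternion [x, y, z, w].
In Python, from station import sensors, cams, order, manip gives the robot as it stands.
- The arm moves only by the tool move_arm, never from a script. Its argument "targets" is a list of rows, each an object of numbers: "dx", "dy", "dz": the shift along the world's x, y, z normalised to -1 to 1, where 1 is 25 mm; "rx", "ry", "rz": the turn, a rotation vector about the world's x, y, z normalised to -1 to 1, where 1 is 30 degrees. A call has exactly 10 rows; each row shifts and turns the commanded pose from where the row before left it; what a row does not reach is not made up. A row lasts 1/8 s, in which the tool goes at most 62.5 mm and 10.7 degrees, less where a joint would pass 70% of its speed; a pose out of reach is approached as far as the arm can. A call with a number of a shift or a turn outside -1 to 1 is refused whole. A call with a gripper value outside its range is refused whole. "claw" is the opening in per cent of the stroke, from 0 (shut) to 100 (fully open), set as the call begins (left out, the last holds). The fingers move at their own pace and stop on an object; "newtons" is the grip in N (left out, the last holds). Time passes only in rows, so rows that do not move let the fingers close, or fill a call up. It gives the time, the measured TCP pose, the force, the opening and the grip force at its end, in the units of the state.
- sensors.sense(): the state, without advancing time (a new reading comes with each control period).
- cams.snapshot(name): name is "side" or "top" or "wrist"; returns the picture (384x512x3 uint8, red, green, blue); there is no depth.
- cams.camera_model(name): a dict with "fx", "fy", "cx", "cy" (pixels), "distortion" ([k1, k2, p1, p2, k3] as OpenCV has them; the pictures are not rectified), "extrinsics" (4x4, takes a point from world to camera coordinates). Camera axes: x right, y down, z forward; pixel columns grow to the right and rows downward; lengths in m; the calibration is good to about 2 mm. A picture is of the moment at which its call begins: read the wrist's pose just before it. camera_model takes no time and is no camera call; for the wrist camera it gives the pose at the moment of the call.
- order.sign_off(): hands the job in; it is judged then, once.
The state is a dict: "t": time; "q": joint angles; "qd": joint speeds; "tau": joint torques, N m; "tcp_pos": TCP position; "tool_rot": TCP orientation; "force": force on the tool from outside, world axes, zero at the start; "ft_torque": the same for the moment, N m; "finger_gap": opening from 0.0 (shut) to 1.0 (fully open); "gripper_force": force on a finger pad.
Only numpy, scipy, OpenCV 4.12 (cv2) and the standard library are available. Lean on these libraries where they do the work, as an engineer would, in place of code of your own. Each camera call takes 0.05 s, during which the arm holds its last target. There are 200 camera calls.

## Task

The blue seesaw gate of the milling-ball sorter is tipped towards one of the two trays. With a fingertip, press its raised end down so that it rocks over and leads to the other tray, then push the shutter's black tab sideways until the shutter is fully open, so that all three waiting porcelain balls roll down into that other tray. Leave the gate and the open shutter as they are, never touch the balls, and leave everything else on the table where it stands.

Things in the scene. Friction and masses are not known exactly. Their poses are not given: they have to be found in the camera images.
- sorter: Plywood ball sorter, fixed, 245 x 532 mm. Origin on the table under the gate's pivot; z up, +y towards the green tray, -y towards the orange tray, +x away from the feed. The pivot axis is along x, 75 mm up. The sloping feed channel (40 mm wide, up to 155 mm high) runs from x = -152 down to -22 mm and drops balls on the gate's middle; a chute leads from each gate end to a tray.
- gate (a joint): The blue seesaw gate, a trough 200 mm long (along y) and 44 mm wide on the pivot. 0 = level, +0.25 rad = green-side end fully down (balls run to the green tray), -0.25 = orange-side end fully down (balls run to the orange tray). Over-centre (top-heavy): once past level it falls to the other stop by itself; starting it takes about 0.5 N at a pad.
- pad_green (a point): Centre of the top of the red press pad (42 x 34 mm along x and y, 6 mm thick) at the gate's green-side end, on its +x side. It moves and tilts with the gate: top about 80 mm above the table when down, 121 mm when raised. The gate's blue wall, 23 mm from this point towards -x, rises 32 mm above the pad; the pad reaches 19 mm beyond this point towards +x.
- pad_orange (a point): The same on the orange-side end of the gate.
- shutter (a joint): Aluminium shutter plate across the feed channel, which holds the balls back. 0 = shut; slides along the sorter's +y (towards the green side) to 0.055 m = fully open. Stays where it is left; about 1.2 N to slide. The balls are let through from about 0.035 m.
- tab_top (a point): Centre of the top of the black tab on the shutter: tab 22 mm (x) by 14 mm (y), 34 mm tall, its top 194 mm above the table. It moves with the shutter; free space on both sides of it (y) down to the guide rails, whose tops are 155 mm above the table.
- b0 (a point): Centre of a white porcelain ball, 25 mm in diameter, 20 g, waiting in the feed channel, number 1 from the shutter.
- b1 (a point): Centre of a white porcelain ball, 25 mm in diameter, 20 g, waiting in the feed channel, number 2 from the shutter.
- b2 (a point): Centre of a white porcelain ball, 25 mm in diameter, 20 g, waiting in the feed channel, number 3 from the shutter.
- green_tray (a point): Centre of the inner floor (6 mm above the table) of the green tray; inside 106 mm (x) by 92 mm (y), outer wall 75 mm high, side walls 60 mm, wall under the chute 38 mm.
- orange_tray (a point): The same for the orange tray.
- jar_pink: Glaze jar with red cap, 42 mm wide, 60 mm high; origin under its base. Bystander.
- jar_teal: Glaze jar with green cap, 42 mm wide, 60 mm high; origin under its base. Bystander.
- cutter: White round cutter ring, 80 mm wide, 25 mm high. Bystander.
- dish: Terracotta dish, 100 mm wide, 30 mm high. Bystander.
- rib: Round wooden rib, 64 mm wide, 8 mm thick. Bystander.
- spatula: Spatula lying on the table. Bystander.
- rollpin: Grey rolling bar, 32 mm thick, 300 mm long, lying on the table. Bystander.
- ball0: The same ball as point b0; the origin turns with the ball, use the point.
- ball1: The same ball as point b1; the origin turns with the ball, use the point.
- ball2: The same ball as point b2; the origin turns with the ball, use the point.

How it is judged:
By the outcome, as a careful person would: the job done as asked, in the order asked, and still so for the second after the job is handed in, with the robot touching nothing.
It also fails if it takes over 42 s, if anything falls off the work surface, if the arm or the gripper's body presses on something with over 40 N, if the wrist force passes 120 N, or if a joint passes its speed limit or range.

## Working session

There is one attempt and no reset: what is moved stays moved. The work goes in short steps, Python scripts to look and compute and a tool call to move; the robot and the scene stay as the last step left them, time stands still between calls to the robot, and variables do not carry over. Pictures are saved under pics/ and viewed, at most 10 in all, crops included, and the job is handed in when it is done.

Besides the shell and the picture viewer there is one more tool, called as a command line: name --argument value ..., lists and objects as JSON in quotes. move_arm: Moves the arm, as the interface text tells. Scaled input: -1 to 1 covers 25 mm each way for a shift and 30 degrees each way for a turn. Its arguments: {"type":"object","properties":{"targets":{"type":"array"},"claw":{"type":"number"},"newtons":{"type":"number"}},"required":["targets"]}

```bash
mkdir -p pics; python3 - <<'E'
from station import sensors,cams
import cv2,numpy as np
for n in("top","side"):
    im=cams.snapshot(n); cv2.imwrite(f"pics/{n}0.png",cv2.resize(im[:,:,::-1],(800,600),interpolation=cv2.INTER_CUBIC))
    m=cams.camera_model(n); print(n,m["fx"],m["cx"],m["cy"],m["distortion"],np.round(m["extrinsics"],3).tolist())
s=sensors.sense();print(s["t"],s["tcp_pos"],s["tool_rot"])
E
```

```text
top 358.42096331519036 251.95133201665527 194.07426954106342 [-0.115382  0.        0.        0.        0.      ] [[0.012, -1.0, -0.0, -0.013], [-0.997, -0.012, -0.08, 0.587], [0.08, 0.001, -0.997, 1.29], [0.0, 0.0, 0.0, 1.0]]
side 373.92970354623037 255.1251176633293 190.12828195992034 [0.01271333 0.         0.         0.         0.        ] [[-0.864, -0.504, -0.017, 0.507], [-0.376, 0.666, -0.644, 0.312], [0.336, -0.55, -0.764, 1.042], [0.0, 0.0, 0.0, 1.0]]
0.1 [ 0.27438709 -0.5607361   0.19222257] [ 9.74252164e-01  2.25458924e-01 -5.21447900e-05 -9.95576645e-04]
```

View pics/top0.png

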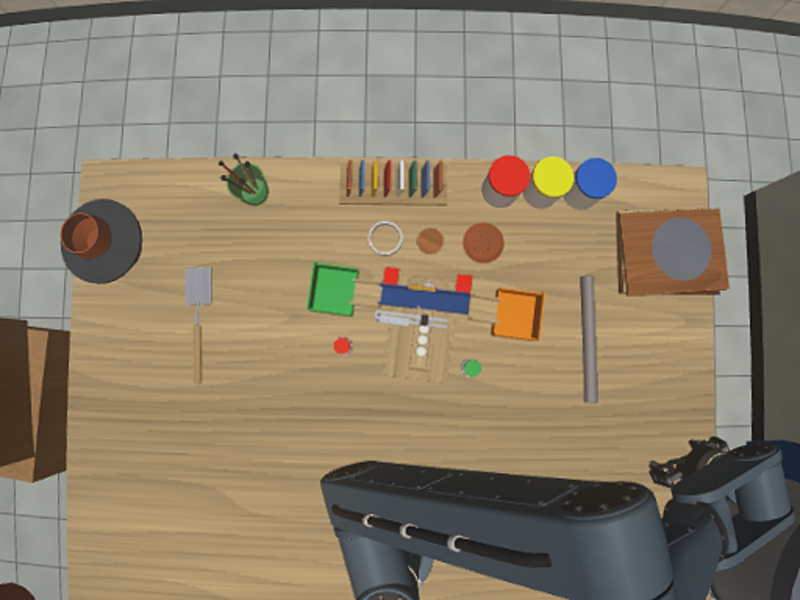

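View pics/side0.png

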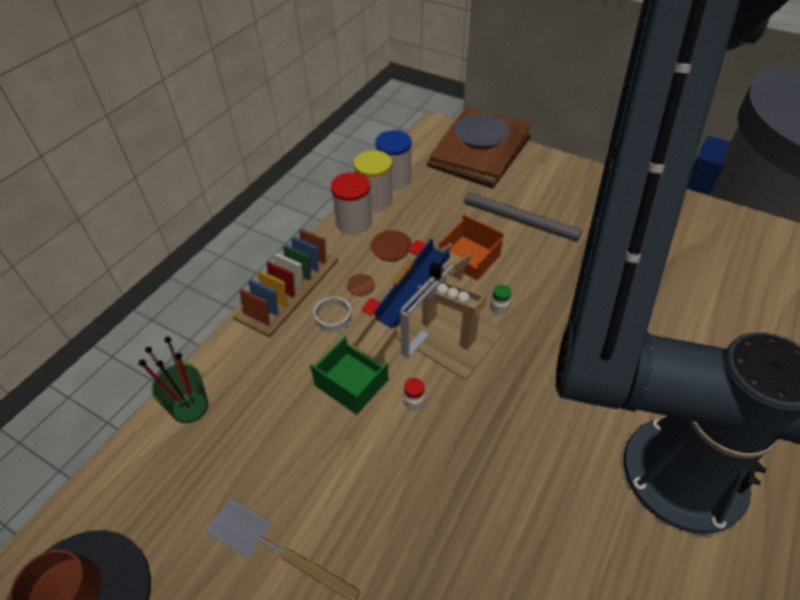

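The top view shows the sorter with the green tray at (333,288), the orange tray at (519,314), the red pads at (391,276) and (464,284), and the tab at (424,320). The side view suggests the orange end of the gate is raised. I'll enlarge both views to check.

```bash
python3 - <<'E'
from station import cams
import cv2,numpy as np
a=cams.snapshot("top")[160:252,190:355,::-1]; b=cams.snapshot("side")[140:270,190:330,::-1]
cv2.imwrite("pics/top1.png",cv2.resize(a,None,fx=4.8,fy=4.8,interpolation=cv2.INTER_CUBIC))
cv2.imwrite("pics/side1.png",cv2.resize(b,None,fx=4.6,fy=4.6,interpolation=cv2.INTER_CUBIC))
E
```

```text
(no output)
```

View pics/top1.png

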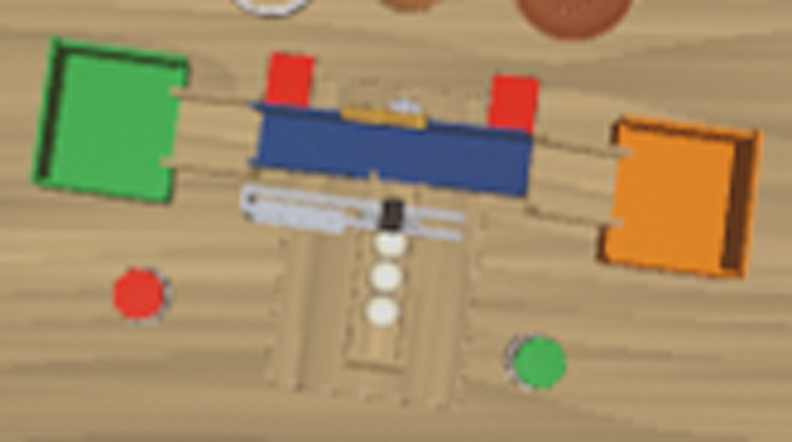

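View pics/side1.png

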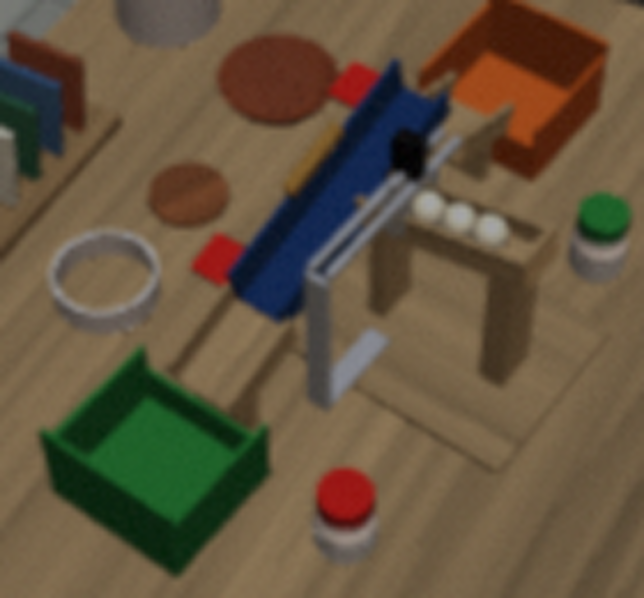

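The gate's orange end is raised and the green end is down, so the balls must go to the orange tray and I press pad_orange. In the top crop the pads are at (291,80) and (514,103), the tab at (392,208) and the balls at (390,243), (386,277) and (382,312). In the side crop the pads are at (219,260) and (357,86), the tab at (408,140) and the balls at (430,207), (460,217) and (491,230).

```bash
cat >h.py <<'E'
from station import cams
import cv2,numpy as np
def ray(n,uv):
    m=cams.camera_model(n);K=np.array([[m["fx"],0,m["cx"]],[0,m["fy"],m["cy"]],[0,0,1]])
    E=np.array(m["extrinsics"]);p=cv2.undistortPoints(np.array([[uv]],float),K,np.array(m["distortion"]))[0,0]
    return -E[:3,:3].T@E[:3,3],E[:3,:3].T@np.array([p[0],p[1],1])
def tri(l):
    A=0;b=0
    for n,uv in l:
        c,d=ray(n,uv);d=d/np.linalg.norm(d);P=np.eye(3)-np.outer(d,d);A=A+P;b=b+P@c
    return np.linalg.solve(A,b)
def atz(n,uv,z):
    c,d=ray(n,uv);return c+d*(z-c[2])/d[2]
T=lambda x,y:((x+.5)/4.8-.5+190,(y+.5)/4.8-.5+160)
S=lambda x,y:((x+.5)/4.6-.5+190,(y+.5)/4.6-.5+140)
E
python3 - <<'E'
from h import *
for k,t,s,z in[("pg",(291,80),(219,260),.08),("po",(514,103),(357,86),.121),("tab",(392,208),(408,137),.194),("b0",(390,243),(430,207),None),("b1",(386,277),(460,217),None),("b2",(382,312),(491,230),None)]:
    print(k,tri([("top",T(*t)),("side",S(*s))]).round(4), *( [atz("top",T(*t),z).round(4),atz("side",S(*s),z).round(4)] if z else []))
for k,t in[("green",(120,122)),("orange",(668,205))]: print(k,atz("top",T(*t),.006).round(4))
E
```

```text
pg [0.648  0.0021 0.0775] [0.6455 0.001  0.08  ] [0.6491 0.0047 0.08  ]
po [ 0.6276 -0.1572  0.1196] [ 0.6257 -0.1578  0.121 ] [ 0.6286 -0.1552  0.121 ]
tab [ 0.5448 -0.0686  0.1911] [ 0.546  -0.0678  0.194 ] [ 0.5423 -0.0667  0.194 ]
b0 [ 0.5251 -0.0699  0.1315]
b1 [ 0.5013 -0.067   0.1377]
b2 [ 0.4772 -0.0642  0.1412]
green [0.6207 0.1337 0.006 ]
orange [ 0.5614 -0.2924  0.006 ]
```

The heights match (0.078, 0.120 and 0.191 m against the expected 0.080, 0.121 and 0.194), and yaw is about -0.13 rad. Next I approach with the fingers shut, turned so they close along the sorter's y.

move_arm --targets '[{"dx":0.8,"dy":1,"dz":0.1,"rz":-0.28},{"dx":0.8,"dy":1,"dz":0.1,"rz":-0.28},{"dx":0.8,"dy":1,"dz":0.1,"rz":-0.28},{"dx":0.8,"dy":1,"dz":0.1,"rz":-0.28},{"dx":0.8,"dy":1,"dz":0.1},{"dx":0.8,"dy":1},{"dx":0.8,"dy":1},{"dx":0.8,"dy":1},{"dx":0.8,"dy":1},{"dx":0.8,"dy":1}]' --claw 0

```text
schema error: expected keys dx, dy, dz, rx, ry, rz
```

move_arm --targets '[{"dx":0.8,"dy":1,"dz":0.1,"rx":0,"ry":0,"rz":-0.28},{"dx":0.8,"dy":1,"dz":0.1,"rx":0,"ry":0,"rz":-0.28},{"dx":0.8,"dy":1,"dz":0.1,"rx":0,"ry":0,"rz":-0.28},{"dx":0.8,"dy":1,"dz":0.1,"rx":0,"ry":0,"rz":-0.28},{"dx":0.8,"dy":1,"dz":0.1,"rx":0,"ry":0,"rz":0},{"dx":0.8,"dy":1,"dz":0,"rx":0,"ry":0,"rz":0},{"dx":0.8,"dy":1,"dz":0,"rx":0,"ry":0,"rz":0},{"dx":0.8,"dy":1,"dz":0,"rx":0,"ry":0,"rz":0},{"dx":0.8,"dy":1,"dz":0,"rx":0,"ry":0,"rz":0},{"dx":0.8,"dy":1,"dz":0,"rx":0,"ry":0,"rz":0}]' --claw 0

```text
t: 1.45
tcp_pos: [0.4751, -0.3105, 0.2055]
tool_rot: [0.998, -0.066, -0.0, -0.0]
force: [0.2, -0.2, -0.4]
finger_gap: 0.002
gripper_force: 0.0
```

move_arm --targets '[{"dx":0.775,"dy":0.765,"dz":0,"rx":0,"ry":0,"rz":0},{"dx":0.775,"dy":0.765,"dz":0,"rx":0,"ry":0,"rz":0},{"dx":0.775,"dy":0.765,"dz":0,"rx":0,"ry":0,"rz":0},{"dx":0.775,"dy":0.765,"dz":0,"rx":0,"ry":0,"rz":0},{"dx":0.775,"dy":0.765,"dz":0,"rx":0,"ry":0,"rz":0},{"dx":0.775,"dy":0.765,"dz":0,"rx":0,"ry":0,"rz":0},{"dx":0.775,"dy":0.765,"dz":0,"rx":0,"ry":0,"rz":0},{"dx":0.775,"dy":0.765,"dz":0,"rx":0,"ry":0,"rz":0},{"dx":0,"dy":0,"dz":-0.5,"rx":0,"ry":0,"rz":0},{"dx":0,"dy":0,"dz":0,"rx":0,"ry":0,"rz":0}]'

```text
t: 2.7
tcp_pos: [0.6278, -0.1582, 0.1912]
tool_rot: [0.998, -0.066, -0.002, -0.001]
force: [0.2, -0.3, 0.9]
finger_gap: -0.001
gripper_force: 0.0
```

```bash
python3 - <<'E'
from h import *
m=cams.camera_model("wrist");E=np.array(m["extrinsics"]);print((-E[:3,:3].T@E[:3,3]).round(3),E[:3,:3].round(2).tolist())
w=cams.snapshot("wrist");cv2.imwrite("pics/w0.png",cv2.resize(w[:,:,::-1],(800,600)))
P=lambda p:(cv2.projectPoints(np.array([p],float),cv2.Rodrigues(E[:3,:3])[0],E[:3,3],np.array([[m["fx"],0,m["cx"]],[0,m["fy"],m["cy"]],[0,0,1]]),np.array(m["distortion"]))[0].ravel()*800/512).round()
print(P([.6276,-.157,.121]),P([.63,-.1575,.121]),P([.545,-.068,.194]))
E
```

```text
[ 0.7   -0.168  0.371] [[-0.13, -0.99, -0.0], [-0.95, 0.13, 0.28], [-0.28, 0.04, -0.96]]
[403. 303.] [403. 299.] [228. 552.]
```

View pics/w0.png

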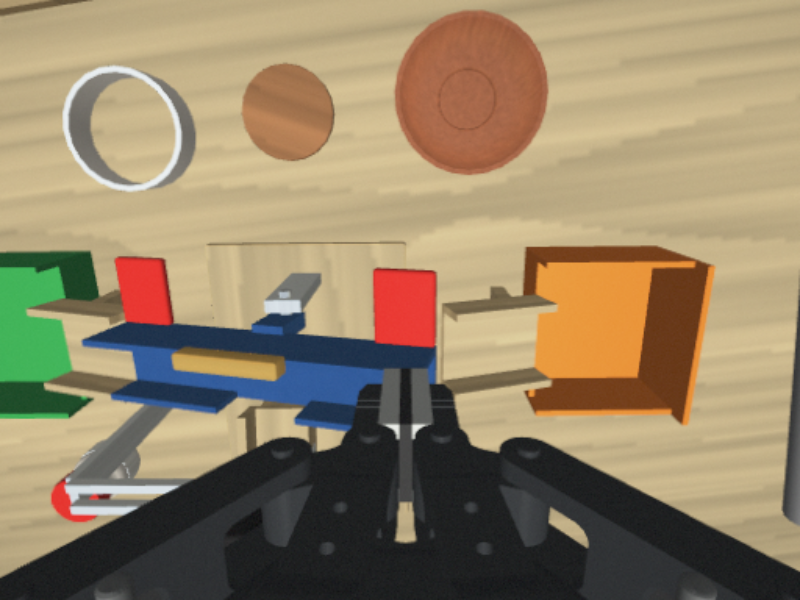

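The wrist view shows the orange pad spanning (373–437, 268–347), which agrees with the projected (403,303). Now I press it down.

move_arm --targets '[{"dx":0.1,"dy":0,"dz":-0.8,"rx":0,"ry":0,"rz":0},{"dx":0,"dy":0,"dz":-0.8,"rx":0,"ry":0,"rz":0},{"dx":0,"dy":0,"dz":-0.8,"rx":0,"ry":0,"rz":0},{"dx":0,"dy":0,"dz":-0.28,"rx":0,"ry":0,"rz":0},{"dx":0,"dy":0,"dz":-0.28,"rx":0,"ry":0,"rz":0},{"dx":0,"dy":0,"dz":-0.28,"rx":0,"ry":0,"rz":0},{"dx":0,"dy":0,"dz":-0.28,"rx":0,"ry":0,"rz":0},{"dx":0,"dy":0,"dz":-0.28,"rx":0,"ry":0,"rz":0},{"dx":0,"dy":0,"dz":-0.28,"rx":0,"ry":0,"rz":0},{"dx":0,"dy":0,"dz":0,"rx":0,"ry":0,"rz":0}]'

```text
t: 4.0
tcp_pos: [0.6315, -0.1581, 0.0903]
tool_rot: [0.998, -0.066, -0.001, -0.0]
force: [0.1, 0.2, -0.1]
finger_gap: -0.003
gripper_force: 0.0
```

move_arm --targets '[{"dx":0,"dy":0,"dz":1,"rx":0,"ry":0,"rz":0},{"dx":0,"dy":0,"dz":1,"rx":0,"ry":0,"rz":0},{"dx":0,"dy":0,"dz":1,"rx":0,"ry":0,"rz":0},{"dx":0,"dy":0,"dz":1,"rx":0,"ry":0,"rz":0},{"dx":0,"dy":0,"dz":1,"rx":0,"ry":0,"rz":0},{"dx":0,"dy":0,"dz":1,"rx":0,"ry":0,"rz":0},{"dx":-0.9,"dy":0.2,"dz":0,"rx":0,"ry":0,"rz":0},{"dx":-0.9,"dy":0.2,"dz":0,"rx":0,"ry":0,"rz":0},{"dx":-0.9,"dy":0.2,"dz":0,"rx":0,"ry":0,"rz":0},{"dx":0,"dy":0,"dz":0,"rx":0,"ry":0,"rz":0}]'

```text
t: 5.25
tcp_pos: [0.5634, -0.1429, 0.2416]
tool_rot: [0.998, -0.066, -0.0, -0.0]
force: [0.2, -0.3, -0.6]
finger_gap: 0.002
gripper_force: 0.0
```

```bash
python3 - <<'E'
from h import *
from station import sensors
print(sensors.sense()["tcp_pos"])
w=cams.snapshot("wrist")[:,:,::-1];b=cams.snapshot("side")[140:270,190:330,::-1]
w=cv2.resize(w,(460,345));b=cv2.resize(b,(320,297),interpolation=cv2.INTER_CUBIC)
o=np.zeros((345,800,3),np.uint8);o[:,:460]=w;o[:297,470:790]=b;cv2.imwrite("pics/w1.png",o)
E
```

```text
[ 0.56341346 -0.14290845  0.24158431]
```

View pics/w1.png

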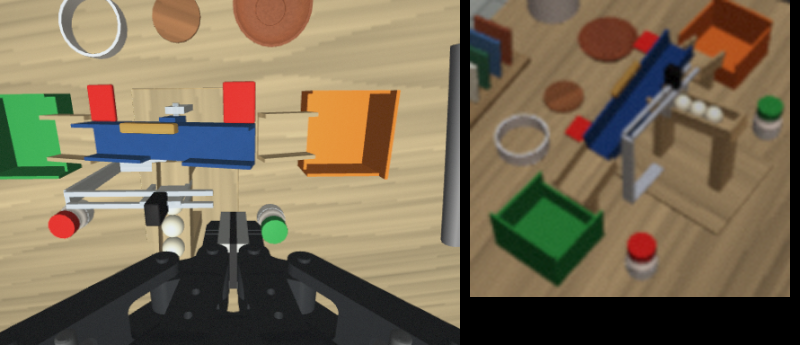

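The gate still looks orange-raised. I'll measure that before doing anything else.

```bash
python3 - <<'E'
from h import *
from station import sensors
def reds(n,box):
    im=cams.snapshot(n);h=im.astype(int);m=((h[...,0]>150)&(h[...,1]<70)&(h[...,2]<70)).astype(np.uint8)
    k,_,s,c=cv2.connectedComponentsWithStats(m);return im,[(c[i].round(1).tolist(),s[i].tolist()) for i in range(1,k) if s[i][4]>15 and box[0]<c[i][0]<box[1] and box[2]<c[i][1]<box[3]]
for n,b in(("top",(190,355,160,230)),("side",(190,330,140,270))):
    im,r=reds(n,b);print(n,r)
    if n=="side":cv2.imwrite("pics/s2.png",cv2.resize(im[140:250,220:320,::-1],(545,600),interpolation=cv2.INTER_CUBIC))
old=cv2.resize(cv2.imread("pics/top1.png"),(165,92),interpolation=cv2.INTER_AREA)
E
```

```text
top [([250.0, 176.0], [246, 171, 9, 11, 81]), ([218.3, 221.0], [214, 217, 10, 9, 71])]
side [([266.5, 157.5], [262, 154, 10, 8, 51]), ([236.7, 195.7], [232, 191, 10, 11, 64]), ([264.5, 246.5], [259, 242, 12, 10, 97])]
```

View pics/s2.png

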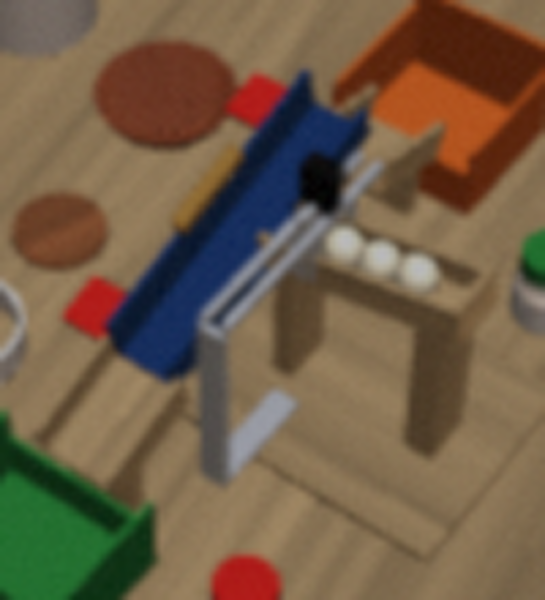

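Both views show the gate unchanged, with the green end still low and the pads at (266.5,157.5) and (236.7,195.7) in the side camera. I'll go back to the pad and press in stages, looking while pressed.

move_arm --targets '[{"dx":0.9,"dy":-0.2,"dz":0,"rx":0,"ry":0,"rz":0},{"dx":0.9,"dy":-0.2,"dz":0,"rx":0,"ry":0,"rz":0},{"dx":0.9,"dy":-0.2,"dz":0,"rx":0,"ry":0,"rz":0},{"dx":0,"dy":0,"dz":-1,"rx":0,"ry":0,"rz":0},{"dx":0,"dy":0,"dz":-1,"rx":0,"ry":0,"rz":0},{"dx":0,"dy":0,"dz":-1,"rx":0,"ry":0,"rz":0},{"dx":0,"dy":0,"dz":-1,"rx":0,"ry":0,"rz":0},{"dx":0,"dy":0,"dz":-0.6,"rx":0,"ry":0,"rz":0},{"dx":0,"dy":0,"dz":-0.6,"rx":0,"ry":0,"rz":0},{"dx":0,"dy":0,"dz":0,"rx":0,"ry":0,"rz":0}]'

```text
t: 6.7
tcp_pos: [0.6316, -0.1582, 0.1099]
tool_rot: [0.998, -0.066, -0.001, -0.0]
force: [-0.5, -0.6, 0.5]
finger_gap: -0.002
gripper_force: 0.0
```

```bash
python3 - <<'E'
from h import *
from station import sensors
s=sensors.sense();print(s["tcp_pos"],s["force"])
a=cams.snapshot("side")[140:215,225:325,::-1];w=cams.snapshot("wrist")[120:330,150:400,::-1]
o=np.zeros((600,800,3),np.uint8);o[:300,:400]=cv2.resize(a,(400,300),interpolation=cv2.INTER_CUBIC);o[:336,400:]=cv2.resize(w,(400,336));cv2.imwrite("pics/c3.png",o[:340])
E
```

```text
[ 0.63156561 -0.15818876  0.10993137] [-0.46041256 -0.59222339  0.48436179]
```

View pics/c3.png

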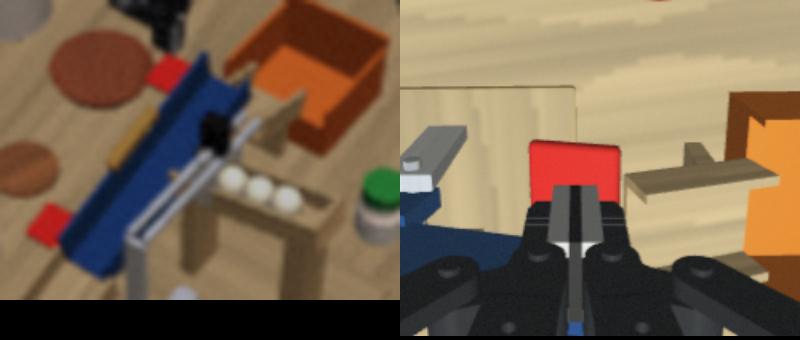

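The finger is on the pad, which is at (575,170) in the wrist view, and the gate is part-way over. I'll keep pressing almost to the stop and hold there before lifting slowly.

move_arm --targets '[{"dx":0,"dy":0,"dz":-0.18,"rx":0,"ry":0,"rz":0},{"dx":0,"dy":0,"dz":-0.18,"rx":0,"ry":0,"rz":0},{"dx":0,"dy":0,"dz":-0.18,"rx":0,"ry":0,"rz":0},{"dx":0,"dy":0,"dz":-0.18,"rx":0,"ry":0,"rz":0},{"dx":0,"dy":0,"dz":-0.18,"rx":0,"ry":0,"rz":0},{"dx":0,"dy":0,"dz":-0.16,"rx":0,"ry":0,"rz":0},{"dx":0,"dy":0,"dz":0,"rx":0,"ry":0,"rz":0},{"dx":0,"dy":0,"dz":0,"rx":0,"ry":0,"rz":0},{"dx":0,"dy":0,"dz":0,"rx":0,"ry":0,"rz":0},{"dx":0,"dy":0,"dz":0,"rx":0,"ry":0,"rz":0}]'

```text
t: 8.05
tcp_pos: [0.6322, -0.1584, 0.0848]
tool_rot: [0.998, -0.066, 0.0, 0.0]
force: [-1.0, 0.2, -0.2]
finger_gap: 0.001
gripper_force: 0.2
```

```bash
cat >>h.py <<'E'
def pads():
    for n in("top","side"):
        h=cams.snapshot(n).astype(int);m=((h[...,0]>150)&(h[...,1]<70)&(h[...,2]<70)).astype(np.uint8)
        k,_,s,c=cv2.connectedComponentsWithStats(m);print(n,[(c[i].round(1).tolist(),int(s[i][4])) for i in range(1,k) if s[i][4]>10 and 190<c[i][0]<355 and 140<c[i][1]<215])
E
python3 -c "
from h import *
pads()"
```

```text
top [([250.0, 176.1], 80), ([295.0, 184.4], 20)]
side [([265.2, 159.8], 19), ([236.7, 195.6], 64)]
```

```bash
python3 - <<'E'
from h import *
from station import sensors
s=sensors.sense();print(s["tcp_pos"],s["force"],s["ft_torque"])
m=cams.camera_model("wrist");E=np.array(m["extrinsics"])
K=np.array([[m["fx"],0,m["cx"]],[0,m["fy"],m["cy"]],[0,0,1]])
P=lambda p:cv2.projectPoints(np.array([p],float),cv2.Rodrigues(E[:3,:3])[0],E[:3,3],K,np.array(m["distortion"]))[0].ravel().round(1)
print("tcp",P(s["tcp_pos"]), "cam",-E[:3,:3].T@E[:3,3])
w=cams.snapshot("wrist")[120:330,150:400,::-1]
a=cams.snapshot("side")[140:215,225:325,::-1]
o=np.zeros((600,800,3),np.uint8);o[:300,:400]=cv2.resize(a,(400,300),interpolation=cv2.INTER_CUBIC);o[:336,400:]=cv2.resize(w,(400,336));cv2.imwrite("pics/c4.png",o[:340])
h=w[:,:,::-1].astype(int);ys,xs=np.where((h[...,0]>150)&(h[...,1]<70)&(h[...,2]<70));print(xs.min()+150,xs.max()+150,ys.min()+120,ys.max()+120)
E
```

```text
[ 0.6321552  -0.15843465  0.084741  ] [-0.15640134  0.20770402  0.1520486 ] [ 0.06291955  0.03206451 -0.03528462]
tcp [259.4 225.7] cam [ 0.70329363 -0.16769306  0.26518661]
227 292 225 256
```

View pics/c4.png

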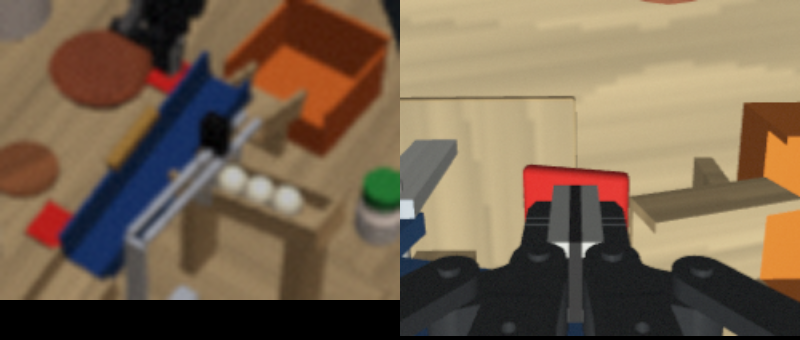

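```bash
python3 - <<'E'
from h import *
m=cams.camera_model("wrist");E=np.array(m["extrinsics"])
K=np.array([[m["fx"],0,m["cx"]],[0,m["fy"],m["cy"]],[0,0,1]])
P=lambda p:cv2.projectPoints(np.array([p],float),cv2.Rodrigues(E[:3,:3])[0],E[:3,3],K,np.array(m["distortion"]))[0].ravel().round(1).tolist()
print(m["fx"])
X=np.array([.9916,-.1296]);Y=np.array([.1296,.9916]);o=np.array([.6322,-.1584])
for z in(.085,.1,.12,.13): print("tip +x edge",z,P([*(o+.011*X),z]),P([*(o+.011*X+.0145*Y),z]),P([*(o+.011*X-.0145*Y),z]))
p=np.array([.627,-.157])
for z in(.08,.09,.1,.11,.121): print("pad far edge",z,P([*(p+.019*X+.017*Y),z]),P([*(p+.019*X-.017*Y),z]))
# whole red mask corners, side view projections of the pad/green for gate angles
for n in("side","top"):
    m=cams.camera_model(n);E=np.array(m["extrinsics"]);K=np.array([[m["fx"],0,m["cx"]],[0,m["fy"],m["cy"]],[0,0,1]])
    print(n,"green pad down/level/up",[P([*q,z]) for q,z in(((.648,.002),.078),((.648,.003),.1),((.648,.002),.12))])
E
```

```text
316.1518125125689
tip +x edge 0.085 [259.2, 208.7] [235.1, 208.7] [283.4, 208.7]
tip +x edge 0.1 [259.2, 217.3] [233.1, 217.4] [285.4, 217.3]
tip +x edge 0.12 [259.3, 231.3] [230.0, 231.4] [288.6, 231.3]
tip +x edge 0.13 [259.3, 239.7] [228.1, 239.7] [290.5, 239.6]
pad far edge 0.08 [230.4, 202.0] [285.8, 201.9]
pad far edge 0.09 [228.9, 207.2] [287.2, 207.1]
pad far edge 0.1 [227.2, 212.9] [288.7, 212.7]
pad far edge 0.11 [225.4, 219.2] [290.4, 219.1]
pad far edge 0.121 [223.1, 227.1] [292.6, 227.0]
side green pad down/level/up [[238.0, 196.1], [237.4, 191.9], [237.3, 187.6]]
top green pad down/level/up [[249.9, 175.6], [249.6, 174.8], [249.9, 174.0]]
```

The pad is still raised: its far edge at v≈225 with 65 px width puts it at z≈0.118. The visible fingertip at v≈235 appears about 35–40 mm above the reported TCP, so the finger hasn't touched the pad yet. I'll compare with the side view before going lower.

```bash
python3 - <<'E'
from h import *
from station import manip,sensors
print({k:getattr(manip,k) for k in dir(manip) if not k.startswith("_")}); s=sensors.sense(); print(s["finger_gap"],s["tcp_pos"],s["q"])
for n in("side","top"):
    m=cams.camera_model(n);E=np.array(m["extrinsics"]);K=np.array([[m["fx"],0,m["cx"]],[0,m["fy"],m["cy"]],[0,0,1]])
    P=lambda p:cv2.projectPoints(np.array([p],float),cv2.Rodrigues(E[:3,:3])[0],E[:3,3],K,np.array(m["distortion"]))[0].ravel().round(1).tolist()
    print(n,[P([.632,-.158,z]) for z in(.085,.105,.125,.145)])
im=cams.snapshot("side")
for v in range(146,166,1): print(v,[''.join('R' if (p[0]>130 and p[1]<70) else 'K' if p.max()<75 and p[2]<p[0]+25 else 'B' if p[2]>p[0]+25 else '.' for p in im[v,250:285].astype(int))])
E
```

```text
{'PlanningError': <class 'station.PlanningError'>, 'grasp_offset': 0.0187}
0.00023648871656533588 [ 0.63215401 -0.15844007  0.08470621] [-4.16751223e-01  6.90413183e-01  1.45223820e+00  4.19310852e-05
  9.98698109e-01  1.28563732e+00]
side [[266.7, 164.9], [266.7, 160.8], [266.7, 156.6], [266.8, 152.2]]
top [[295.5, 180.5], [296.2, 179.8], [296.9, 179.1], [297.6, 178.4]]
146 ['...KKKKKKKKKKKKKKKKKKK.............']
147 ['...KKKKKKKKKKKKKKKKKKK.............']
148 ['....KKKKKKKKKKKKKKKKKK.............']
149 ['......KKKKKKKKKKKKKKK..............']
150 ['.......KKKKKKKKKKKKK...............']
151 ['.........KKKKKKKKKKKK..............']
152 ['...........KKKKKKKKKK..............']
153 ['............KKKKKKKKK..............']
154 ['............KKKKKKKK.....BK........']
155 ['.............KKKKKKK....BBK........']
156 ['.............KKKKKKK.R..BBK........']
157 ['...............KKKK...KBBB.K.......']
158 ['............RRR..K....BBBBBK.......']
159 ['............RRRRRRRR.KBBBBBBB......']
160 ['............RRRRRRR.KBBBBBBBBBB....']
161 ['.............RRRRRR.BBBBBBBBBBBBBKK']
162 ['...............RRR.BBBBBBBBBBBBBBBB']
163 ['..................BBBBBBBBBBBBBBBBB']
164 ['.................BBBBBBBBBBBBBBBBBB']
165 ['................BBBBBBBBBBBBBBBBBBB']
```

The side camera confirms it: the tip ends at v≈157.5, i.e. z≈0.121, while the reported TCP is 0.085. The true tip is therefore about 36 mm above the reported TCP, and I'll work with that offset.

move_arm --targets '[{"dx":0,"dy":0,"dz":-0.175,"rx":0,"ry":0,"rz":0},{"dx":0,"dy":0,"dz":-0.175,"rx":0,"ry":0,"rz":0},{"dx":0,"dy":0,"dz":-0.175,"rx":0,"ry":0,"rz":0},{"dx":0,"dy":0,"dz":-0.175,"rx":0,"ry":0,"rz":0},{"dx":0,"dy":0,"dz":-0.175,"rx":0,"ry":0,"rz":0},{"dx":0,"dy":0,"dz":-0.175,"rx":0,"ry":0,"rz":0},{"dx":0,"dy":0,"dz":0,"rx":0,"ry":0,"rz":0},{"dx":0,"dy":0,"dz":0,"rx":0,"ry":0,"rz":0},{"dx":0,"dy":0,"dz":0,"rx":0,"ry":0,"rz":0},{"dx":0,"dy":0,"dz":0,"rx":0,"ry":0,"rz":0}]'

```text
t: 9.55
tcp_pos: [0.6322, -0.1585, 0.0586]
tool_rot: [0.998, -0.066, 0.0, 0.0]
force: [0.5, 0.3, -0.3]
finger_gap: 0.0
gripper_force: 0.0
```

```bash
python3 -c "
from h import *
pads()"
```

```text
top [([253.2, 175.1], 89)]
side [([238.8, 185.2], 51)]
```

The gate has rocked over: the green pad now sits at v=185 in the side view, which is raised. Next I lift and move towards the tab.

move_arm --targets '[{"dx":0,"dy":0,"dz":0.3,"rx":0,"ry":0,"rz":0},{"dx":0,"dy":0,"dz":0.6,"rx":0,"ry":0,"rz":0},{"dx":0,"dy":0,"dz":1,"rx":0,"ry":0,"rz":0},{"dx":0,"dy":0,"dz":1,"rx":0,"ry":0,"rz":0},{"dx":0,"dy":0,"dz":1,"rx":0,"ry":0,"rz":0},{"dx":0,"dy":0,"dz":1,"rx":0,"ry":0,"rz":0},{"dx":0,"dy":0,"dz":1,"rx":0,"ry":0,"rz":0},{"dx":-0.9,"dy":0,"dz":0,"rx":0,"ry":0,"rz":0},{"dx":-0.9,"dy":0.2,"dz":0,"rx":0,"ry":0,"rz":0},{"dx":0,"dy":0,"dz":0,"rx":0,"ry":0,"rz":0}]'

```text
t: 10.9
tcp_pos: [0.586, -0.153, 0.2072]
tool_rot: [0.998, -0.066, 0.0, 0.0]
force: [-0.5, -0.9, 0.1]
finger_gap: 0.002
gripper_force: 0.0
```

```bash
python3 - <<'E'
from h import *
pads()
# wrist: tab top as dark blob triangulated w/ z=.194 ; tip rows
w=cams.snapshot("wrist")
o=cv2.resize(w[:,:,::-1],(512,384)); a=cams.snapshot("side")[140:250,220:320,::-1]
c=np.zeros((384,800,3),np.uint8);c[:,:512]=o;c[:317,512:]=cv2.resize(a,(288,317),interpolation=cv2.INTER_CUBIC);cv2.imwrite("pics/c5.png",c)
from station import sensors;print(sensors.sense()["tcp_pos"])
E
```

```text
top [([253.2, 175.1], 89)]
side [([238.9, 185.2], 50)]
[ 0.58824088 -0.15386445  0.20642697]
```

View pics/c5.png

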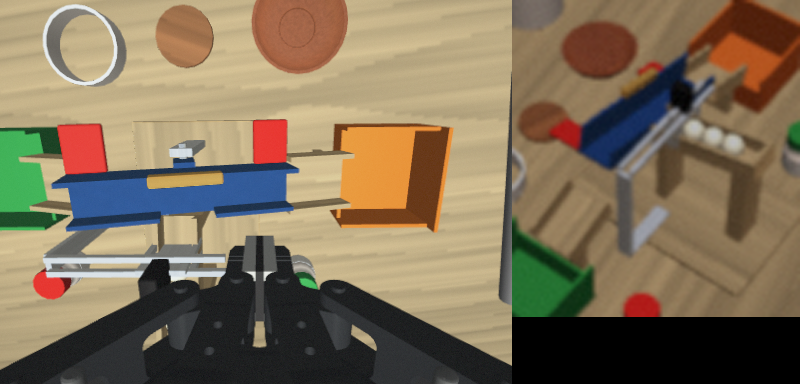

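The gate is over, with the orange pad low at (270,141) and the green pad raised at (82,148). The balls and the tab are unchanged. Now I move to the orange side of the tab and lower.

move_arm --targets '[{"dx":-0.94,"dy":0.98,"dz":0,"rx":0,"ry":0,"rz":0},{"dx":-0.94,"dy":0.98,"dz":0,"rx":0,"ry":0,"rz":0},{"dx":0,"dy":0,"dz":0,"rx":0,"ry":0,"rz":0},{"dx":0,"dy":0,"dz":0,"rx":0,"ry":0,"rz":0},{"dx":0,"dy":0,"dz":-0.95,"rx":0,"ry":0,"rz":0},{"dx":0,"dy":0,"dz":-0.95,"rx":0,"ry":0,"rz":0},{"dx":0,"dy":0,"dz":-0.5,"rx":0,"ry":0,"rz":0},{"dx":0,"dy":0,"dz":-0.5,"rx":0,"ry":0,"rz":0},{"dx":0,"dy":0,"dz":0,"rx":0,"ry":0,"rz":0},{"dx":0,"dy":0,"dz":0,"rx":0,"ry":0,"rz":0}]'

```text
t: 12.35
tcp_pos: [0.5407, -0.1047, 0.1339]
tool_rot: [0.998, -0.066, 0.001, 0.0]
force: [0.1, 0.3, 0.6]
finger_gap: -0.004
gripper_force: 0.0
```

```bash
cat >>h.py <<'E'
def dump(n,u0,u1,v0,v1):
    im=cams.snapshot(n).astype(int)
    for v in range(v0,v1): print(v,''.join('K' if p.max()<70 and p[2]<p[0]+25 else 'B' if p[2]>p[0]+25 else 'W' if p.min()>150 else '.' for p in im[v,u0:u1]))
E
python3 - <<'E'
from h import *
m=cams.camera_model("side");E=np.array(m["extrinsics"]);K=np.array([[m["fx"],0,m["cx"]],[0,m["fy"],m["cy"]],[0,0,1]])
P=lambda p:cv2.projectPoints(np.array([p],float),cv2.Rodrigues(E[:3,:3])[0],E[:3,3],K,np.array(m["distortion"]))[0].ravel().round(1).tolist()
print("tip at .155/.17/.185",[P([.5405,-.104,z]) for z in(.155,.17,.185)],"tab",P([.545,-.0685,.194]),P([.545,-.0685,.16]),"tab open",P([.552,-.014,.194]))
dump("side",255,305,155,190)
E
```

```text
tip at .155/.17/.185 [[284.1, 170.6], [284.3, 167.3], [284.5, 163.8]] tab [277.8, 168.7] [277.5, 176.4] tab open [266.8, 179.7]
155 ................KKK.KKKKKKKKKKKKKKKK..............
156 ................KKKKKKKKKKKKKKKKKKKK..............
157 .................KKKKKKKKKKKKKKKKKK...............
158 ..................KKKKKKKKKKKKKKKK................
159 ....................KKKKKKKKKKKKKK................
160 .....................KKKKKKKKKKKK.................
161 ......................BKKKKKKKKKK.................
162 ....................BBBBBKKKKKKKKK................
163 ...................BBBBBBKKKKKKKKK................
164 .................KBBBBBBKKKKKKKKK.................
165 ................BBBBBBBBKKKKKKKKK.................
166 ...............KBBBBBBBBKKKKKKKKKK................
167 ..............KKBBBBBBBBB.KKKKKKKBB...............
168 .............KKBBBBBBKKKBBBBKKKKBB................
169 ...........KKBBBBBBBKKKKKKBB....B.................
170 ..........KKBBBBBBBBKKKKKKKK......................
171 ........KKBBBBBBBBBBKKKKKKKK......................
172 .......KKBBBBBBBBBBBKKKKKKKKK....
[... 252 characters left out ...]
BBBBBBBBB....KKKK.......................
178 BBBBBBBBBBBBBBBBBBB....KKKK.......................
179 BBBBBBBBBBBBBBBBBBB...............................
180 BBBBBBBBBBBBBBBBBB................................
181 BBBBBBBBBBBBBBBBB.................................
182 BBBBBBBBBBBBBBBB...........WWW....................
183 BBBBBBBBBBBBB.............WWWWW...................
184 BBBBBBBBBBBB..............WWWWW...................
185 BBBBBBBBBBBB..............WWWWW..WWWW.............
186 BBBBBBBBBBB................WWW..WWWWWW............
187 BBBBBBBBBBB.....................WWWWWW..WWW.......
188 BBBBBBBBB........................WWWW..WWWWW......
189 BBBBBBBB...............................WWWWW......
```

The tip sits at about z=0.166 on the orange side of the tab (v≈168), clear of the rails. Now I push along the sorter's +y.

move_arm --targets '[{"dx":0.031,"dy":0.238,"dz":0,"rx":0,"ry":0,"rz":0},{"dx":0.031,"dy":0.238,"dz":0,"rx":0,"ry":0,"rz":0},{"dx":0.031,"dy":0.238,"dz":0,"rx":0,"ry":0,"rz":0},{"dx":0.031,"dy":0.238,"dz":0,"rx":0,"ry":0,"rz":0},{"dx":0.031,"dy":0.238,"dz":0,"rx":0,"ry":0,"rz":0},{"dx":0.031,"dy":0.238,"dz":0,"rx":0,"ry":0,"rz":0},{"dx":0.031,"dy":0.238,"dz":0,"rx":0,"ry":0,"rz":0},{"dx":0.031,"dy":0.238,"dz":0,"rx":0,"ry":0,"rz":0},{"dx":0.031,"dy":0.238,"dz":0,"rx":0,"ry":0,"rz":0},{"dx":0.031,"dy":0.238,"dz":0,"rx":0,"ry":0,"rz":0}]'

```text
t: 13.65
tcp_pos: [0.5478, -0.0445, 0.1333]
tool_rot: [0.998, -0.066, -0.0, -0.0]
force: [-0.7, -0.6, 2.4]
finger_gap: 0.001
gripper_force: 0.7
```

```bash
python3 - <<'E'
from h import *
dump("side",250,300,158,190)
E
```

```text
158 .............KKKKKKKKKKKKKKKKKKKKKK...............
159 .............KKKKKKKKKKKKKKKKKKKKKK...............
160 .............KKKKKKKKKKKKKKKKKKKKKK...............
161 .............KKKKKKKKKKKKKKKKKKKKK................
162 ..............KKKKKKKKKKKKKKKKKKKK................
163 ..............KKKKKKKKKKKKKKKKKKK.................
164 ..............KKKKKKKKKKKKKKKKKK..................
165 .............KKKKKKKKKKKKKKKKKK...................
166 ............KKKKKKKKKKKKKKKKKK....................
167 ........KKKKKKKKKKKKKKKKKKKKKK.........B..........
168 ........KKKKKKKKKKKKKKKKKKKKKBBB......BK..........
169 ........KKKKKKKKKKKKKKKKKKKKKBBBB....B............
170 .........KKKKKKKKKKKKKKKKKK.BBBBB.................
171 ..........KKKKKKKKKKKKKKKK..BBBB..................
172 ...........KKKKKKKKKKKKKKKK.BBB...................
173 ..........KKBKKKKKKKKKKKKKKKBB....................
174 ........BKKB......KKKKKKKKK.B.....................
175 .......BBBBB..WWW..KKKKKKKK.......................
176 ....BBBBBBBK..WWWW.KKKKKKKK.......................
177 ....BBBBBBBK..WWW.KKKKKKKKK.......................
178 .BBBBBBBBBBK..WW.KKKKKKKKKK.......................
179 .BBBBBBBBBBB.....KKKKKKKKK........................
180 BBBBBBBBBBBBB...KKKKKKKKK..WWW....................
181 BBBBBBBBBBBBBBBKKKKKKKKKK.WWW.....................
182 BBBBBBBBBBBBBBBBBKKKKKKK..WW......................
183 BBBBBBBBBBBBBBBB.KKKKKKK..W.......................
184 BBBBBBBBBBBBBBBBBKKKKKKK..........................
185 BBBBBBBBBBBBBBBBKKKKKKKK..........................
186 BBBBBBBBBBBBBBBBKKKKKKKK..........................
187 BBBBBBBBBBBBBBB....KKKKK..........................
188 BBBBBBBBBBBBBB........K...........................
189 BBBBBBBBBBBBB.....................................
```

move_arm --targets '[{"dx":0.016,"dy":0.12,"dz":0,"rx":0,"ry":0,"rz":0},{"dx":0.016,"dy":0.12,"dz":0,"rx":0,"ry":0,"rz":0},{"dx":0.016,"dy":0.12,"dz":0,"rx":0,"ry":0,"rz":0},{"dx":0,"dy":0,"dz":0,"rx":0,"ry":0,"rz":0},{"dx":0,"dy":0,"dz":0,"rx":0,"ry":0,"rz":0},{"dx":0,"dy":0,"dz":0,"rx":0,"ry":0,"rz":0},{"dx":0,"dy":0,"dz":0,"rx":0,"ry":0,"rz":0},{"dx":0,"dy":0,"dz":0,"rx":0,"ry":0,"rz":0},{"dx":0,"dy":0,"dz":0,"rx":0,"ry":0,"rz":0},{"dx":0,"dy":0,"dz":0,"rx":0,"ry":0,"rz":0}]'

```text
t: 14.95
tcp_pos: [0.5486, -0.038, 0.1334]
tool_rot: [0.998, -0.065, -0.0, 0.002]
force: [-1.9, -8.0, 1.9]
finger_gap: 0.001
gripper_force: 3.6
```

```bash
python3 - <<'E'
from h import *
dump("side",250,300,165,192)
E
```

```text
165 ............KKKKKKKKKKKKKKKKKKK...................
166 ...........KKKKKKKKKKKKKKKKKKK....................
167 ...........KKKKKKKKKKKKKKKKKBB.........B..........
168 .......KKKKKKKKKKKKKKKKKKKKKBBBB......BK..........
169 ......KKKK.KKKKKKKKKKKKKKKKKBBBBB....B............
170 ......KKKKKKKKKKKKKKKKKKKKKBBBBBB.................
171 .......KKKKKKKKKKKKKKKKKKKKBBBBB..................
172 ........KKKKKKKKKKKKKKKKKKKBBBB...................
173 .........KKKKKKKKKKKKKKKKKBBBB....................
174 .......BBKKKKKKKKKKKKKKKKKBBB.....................
175 .......BBBBBKK.KKKKKKKKKKK.B......................
176 ....BBBBBBBBK....KKKKKKKKK........................
177 ...BBBBBBBBB...W..KKKKKKKK........................
178 .BBBBBBBBBBBK....KKKKKKKKK........................
179 .BBBBBBBBBBBB...KKKKKKKKKK........................
180 BBBBBBBBBBBBBB.KKKKKKKKKK..W......................
181 BBBBBBBBBBBBBBBKKKKKKKKK..WWW.....................
182 BBBBBBBBBBBBBBBKKKKKKKKK.WWW......................
183 BBBBBBBBBBBBBBBKKKKKKKKK.WW.......................
184 BBBBBBBBBBBBBBBKKKKKKKK...........................
185 BBBBBBBBBBBBBBBKKKKKKKK...........................
186 BBBBBBBBBBBBBBBKKKKKKK............................
187 BBBBBBBBBBBBBBBKKKKKKKK...........................
188 BBBBBBBBBBBBBB....KKKK............................
189 BBBBBBBBBBBBB......KKK............................
190 BBBBBBBBBBBB......................................
191 BBBBBBBBBBBB......................................
```

The shutter is against its stop (8 N). I'll back off, lift and check the balls.

move_arm --targets '[{"dx":-0.04,"dy":-0.3,"dz":0,"rx":0,"ry":0,"rz":0},{"dx":-0.04,"dy":-0.3,"dz":0,"rx":0,"ry":0,"rz":0},{"dx":0,"dy":0,"dz":1,"rx":0,"ry":0,"rz":0},{"dx":0,"dy":0,"dz":1,"rx":0,"ry":0,"rz":0},{"dx":0,"dy":0,"dz":1,"rx":0,"ry":0,"rz":0},{"dx":0,"dy":0,"dz":1,"rx":0,"ry":0,"rz":0},{"dx":-1,"dy":-1,"dz":0,"rx":0,"ry":0,"rz":0},{"dx":-1,"dy":-1,"dz":0,"rx":0,"ry":0,"rz":0},{"dx":-1,"dy":-1,"dz":0,"rx":0,"ry":0,"rz":0},{"dx":0,"dy":-1,"dz":0,"rx":0,"ry":0,"rz":0}]'

```text
t: 16.25
tcp_pos: [0.4701, -0.151, 0.2333]
tool_rot: [0.998, -0.066, -0.001, -0.001]
force: [-0.1, 0.7, 0.1]
finger_gap: -0.002
gripper_force: 0.0
```

move_arm --targets '[{"dx":-0.5,"dy":-1,"dz":0,"rx":0,"ry":0,"rz":0},{"dx":-0.5,"dy":-1,"dz":0,"rx":0,"ry":0,"rz":0},{"dx":0,"dy":-1,"dz":0,"rx":0,"ry":0,"rz":0},{"dx":0,"dy":-1,"dz":0,"rx":0,"ry":0,"rz":0},{"dx":0,"dy":-1,"dz":0,"rx":0,"ry":0,"rz":0},{"dx":0,"dy":-1,"dz":0,"rx":0,"ry":0,"rz":0},{"dx":0,"dy":-1,"dz":0,"rx":0,"ry":0,"rz":0},{"dx":0,"dy":0,"dz":0,"rx":0,"ry":0,"rz":0},{"dx":0,"dy":0,"dz":0,"rx":0,"ry":0,"rz":0},{"dx":0,"dy":0,"dz":0,"rx":0,"ry":0,"rz":0}]'

```text
t: 17.5
tcp_pos: [0.4469, -0.3249, 0.2333]
tool_rot: [0.998, -0.065, -0.0, -0.0]
force: [-0.4, 0.5, -0.1]
finger_gap: 0.001
gripper_force: 0.0
```

```bash
python3 - <<'E'
from h import *
pads()
def cls(p): return 'K' if p.max()<60 else 'W' if p.min()>165 and np.ptp(p)<45 else 'O' if p[0]>190 and p[2]<70 and p[1]>80 else 'o' if p[0]>85 and p[2]<40 and p[1]<90 else 'B' if p[2]>p[0]+25 else 'G' if p[1]>p[0]+40 else 'A' if np.ptp(p)<22 and p.min()>100 else '.'
im=cams.snapshot("top").astype(int)
for v in range(172,240): print(v,''.join(cls(p) for p in im[v,235:352]))
im=cams.snapshot("side").astype(int)
for v in range(140,192): print(v,''.join(cls(p) for p in im[v,255:325]))
E
```

```text
top [([253.2, 175.1], 89), ([298.3, 182.6], 78)]
side [([238.9, 185.3], 43)]
172 ..............Oo..ooooo..............................................................................................
173 ..............Oooooo.ooO.............................................................................................
174 ...............oo...ooo..............................................................................................
175 ...............o....o.o..............................................................................................
176 ..................oo.oo..............................................................................................
177 ..............o...o..oo..............................................................................................
178 ..............ooooo..o.......................................oooo....................................................
179 .............Ooooooooo......................................ooooooooO................................................
180 ...........................................
[... 10472 characters left out ...]
...................GGG...
183 KBBBBBBBBBKKKKKKKK.AAAAA......................................GGGGGGGG
184 BBBBBBBBBBKKKKKKKK.AAAA.......................................GGGGGGGG
185 BBBBBBBBBBKKKKKKKK.AA........................................GGGGGGGGG
186 BBBBBBBBBKKKKKKKK.AA.........................................GGGGGGGGG
187 BBBBBBBBKKKKKKKKK............................................GGGGGGGGG
188 BBBBBBBKK....KKKK............................................KGGGGGGGG
189 BBBBBKKK..AA..KKK............................................KKGGGGGGG
190 BBBBKKK..AAA.AA..............................................KKKKGGGGG
191 BBBKKK..AA..AAAA..............................................KKKKKKK.
```

White blobs in the top view show three balls queued at about (276,190), (274,196) and (271,203), so they are around the gate's middle. I'll check whether they are still moving.

```bash
cat >>h.py <<'E'
def balls(v0=180,v1=215,u0=260,u1=345,sub=4):
    im=cams.snapshot("top").astype(np.uint8)[v0:v1,u0:u1]
    big=cv2.resize(im,None,fx=sub,fy=sub,interpolation=cv2.INTER_CUBIC);h=big.astype(int)
    m=((h.min(2)>165)&(np.ptp(h,axis=2)<50)).astype(np.uint8)
    k,_,s,c=cv2.connectedComponentsWithStats(m)
    return [((c[i]+.5)/sub-.5+[u0,v0]).round(1).tolist()+[int(s[i][4])] for i in range(1,k) if s[i][4]>60]
E
python3 - <<'E'
from h import *
from station import sensors
O=np.array([.593,-.0717]);X=np.array([.9916,-.1296]);Y=np.array([.1296,.9916])
for _ in range(6): b=balls()
print(sensors.sense()["t"],b)
for u,v,z in((276.3,190,.1),(274,196,.11),(271,203,.12)):
    p=atz("top",(u,v),z);d=p[:2]-O;print(p.round(3),(d@X).round(3),(d@Y).round(3))
E
```

```text
18.0 [[274.0, 181.7, 133], [276.1, 189.9, 388], [273.4, 196.2, 429], [271.6, 204.7, 1641]]
[ 0.596 -0.09   0.1  ] 0.006 -0.018
[ 0.575 -0.081  0.11 ] -0.017 -0.012
[ 0.55  -0.071  0.12 ] -0.043 -0.005
```

move_arm --targets '[{"dx":0,"dy":0,"dz":0,"rx":0,"ry":0,"rz":0},{"dx":0,"dy":0,"dz":0,"rx":0,"ry":0,"rz":0},{"dx":0,"dy":0,"dz":0,"rx":0,"ry":0,"rz":0},{"dx":0,"dy":0,"dz":0,"rx":0,"ry":0,"rz":0},{"dx":0,"dy":0,"dz":0,"rx":0,"ry":0,"rz":0},{"dx":0,"dy":0,"dz":0,"rx":0,"ry":0,"rz":0},{"dx":0,"dy":0,"dz":0,"rx":0,"ry":0,"rz":0},{"dx":0,"dy":0,"dz":0,"rx":0,"ry":0,"rz":0},{"dx":0,"dy":0,"dz":0,"rx":0,"ry":0,"rz":0},{"dx":0,"dy":0,"dz":0,"rx":0,"ry":0,"rz":0}]'

```text
t: 19.25
tcp_pos: [0.447, -0.3259, 0.2334]
tool_rot: [0.998, -0.066, -0.0, -0.0]
force: [0.9, -0.8, 0.0]
finger_gap: 0.002
gripper_force: 0.0
```

```bash
python3 - <<'E'
from h import *
from station import sensors
print(sensors.sense()["t"],balls()); pads()
def cls(p): return 'K' if p.max()<60 else 'W' if p.min()>150 and np.ptp(p)<50 else 'R' if p[0]>130 and p[1]<70 and p[2]<70 else 'B' if p[2]>p[0]+25 else 'A' if np.ptp(p)<22 and p.min()>100 else '.'
im=cams.snapshot("top").astype(int)
for v in range(178,228): print(v,''.join(cls(p) for p in im[v,238:305]))
E
```

```text
19.25 [[274.0, 181.7, 134], [276.1, 190.0, 389], [273.4, 196.2, 428], [271.6, 204.7, 1643]]
top [([253.3, 175.0], 90), ([298.3, 182.6], 78)]
side [([238.9, 185.3], 43)]
178 ...........RRRRRRRRR.....................................RRRRRR....
179 ...........RRRRRRRRR.....................................RRRRRRRR..
180 ...........R...RRRRR.....................................RRRRRRRR..
181 ............BBB...................WWWW...................RRRRRRRR..
182 ..........BBBBBBBBBBBBAAA........WWWWWWW.................RRRRRRRR..
183 .........ABBBBBBBBBBBBBBBBBBAAA.......W..................RRRRRRRR..
184 .........ABBBBBBBBBBBBBBBBBBBBBB.........................RRRRRRRR..
185 .........ABBBBBBBBBBBBBBBBBBBBBB........................RRRRRRRRR..
186 .........ABBBBBBBBBBBBBBBBBBBBBBBB......................RRRRRRRRR..
187 ..........BBBBBBBBBBBBBBBBBBBBBBBBBBA..............BAAA...RRRRRR...
188 .........BBBBBBBBBBBBBBBBBBBBBBBBBBAWWWWWABBBB.....BBBBBBB.........
189 .........BBBBBBBBBBBBBBBBBBBBBBBBBB.WWWWWWBBBBBBBBBBBBBBBBBBBBBB..A
190 ........ABBBBBBBBBBBBBBBBBBBBBBBBBBWWWWWWWBBBBBBBBBBBBBBBBBBBBB
[... 1968 characters left out ...]
....................................................
219 ...................................................................
220 ...................................................................
221 ...................................................................
222 ...................................................................
223 ...................................................................
224 ...................................................................
225 ...................................................................
226 ...................................................................
227 ...................................................................
```

```bash
python3 - <<'E'
from h import *
print("green pad",tri([("top",(253.2,175.1)),("side",(238.9,185.3))]).round(4), "orange at .08",atz("top",(298.3,182.6),.08).round(4))
O=np.array([.593,-.0717]);X=np.array([.9916,-.1296]);Y=np.array([.1296,.9916])
def cls(p): return 'K' if p.max()<60 else 'W' if p.min()>150 and np.ptp(p)<60 else 'R' if p[0]>130 and p[1]<70 and p[2]<70 else 'B' if p[2]>p[0]+25 else 'A' if np.ptp(p)<22 and p.min()>100 else '.'
b=cams.snapshot("side").astype(int)
for v in range(158,212): print(v,''.join(cls(p) for p in b[v,232:300]))
def proj(n,p):
    m=cams.camera_model(n);E=np.array(m["extrinsics"]);K=np.array([[m["fx"],0,m["cx"]],[0,m["fy"],m["cy"]],[0,0,1]])
    return cv2.projectPoints(np.array([p],float),cv2.Rodrigues(E[:3,:3])[0],E[:3,3],K,np.array(m["distortion"]))[0].ravel().round(1).tolist()
for u,v,zs in((276.1,189.9,(.08,.09,.1,.11)),(273.4,196.2,(.09,.1,.11,.12)),(271.3,203.5,(.11,.12,.13))):
    print([(z,((atz("top",(u,v),z)[:2]-O)@np.c_[X,Y]).round(3).tolist(),proj("side",atz("top",(u,v),z))) for z in zs])
E
```

```text
green pad [ 0.6461 -0.0084  0.1211] orange at .08 [ 0.6252 -0.1686  0.08  ]
158 ....................................................................
159 ....................................................................
160 ..............................................BKK...................
161 .............................................BKKK...................
162 ...................................RRRRR...BKKKKK...................
163 ..................................RRRRRR..BKKKKKK...................
164 ................................RRR......KKKKKKK....................
165 ................................R.......KKKKKKKK....................
166 ......................................KKKKKKKKKK....................
167 .....................................KKKKKKKKKBB....................
168 ....................................KKKKKKKKKBBBBB...AA.B...........
169 ..................................KKKKKKKKKBBBBBBBBAAA..............
170 .................................KKKKKKKKKBBBBBBBBBAA...AA..........
171 ...............................KKKKKKKKKKBBBBBBBBBAA...AAA..........
17
[... 2674 characters left out ...]
........................
209 ....................................................................
210 ....................................................................
211 ....................................................................
[(0.08, [0.008, -0.018], [265.6, 182.5]), (0.09, [0.007, -0.017], [265.7, 180.7]), (0.1, [0.006, -0.017], [265.9, 178.9]), (0.11, [0.005, -0.016], [266.1, 177.1])]
[(0.09, [-0.016, -0.011], [270.3, 185.1]), (0.1, [-0.017, -0.011], [270.5, 183.3]), (0.11, [-0.018, -0.01], [270.6, 181.4]), (0.12, [-0.019, -0.01], [270.8, 179.5])]
[(0.11, [-0.044, -0.006], [276.5, 185.8]), (0.12, [-0.044, -0.006], [276.7, 183.9]), (0.13, [-0.045, -0.005], [276.8, 181.9])]
```

```bash
python3 - <<'E'
from h import *
old=cv2.imread("pics/top1.png")
new=cv2.resize(cams.snapshot("top")[160:252,190:355,::-1],None,fx=4.8,fy=4.8,interpolation=cv2.INTER_CUBIC)
olds=cv2.imread("pics/side1.png");news=cv2.resize(cams.snapshot("side")[140:270,190:330,::-1],None,fx=4.6,fy=4.6,interpolation=cv2.INTER_CUBIC)
for nm,im,(x0,x1,y0,y1) in(("o",old,(290,420,190,240)),("n",new,(270,420,180,250)),("os",olds,(370,440,120,185)),("ns",news,(330,400,160,240))):
    r=im[y0:y1,x0:x1].astype(int);m=(r.max(2)<75).astype(np.uint8)
    k,_,s,c=cv2.connectedComponentsWithStats(m);print(nm,[(s[i].tolist(),(c[i]+[x0,y0]).round(1).tolist()) for i in range(1,k) if s[i][4]>150])
p0=np.array([.545,-.0685]);Y=np.array([.1296,.9916])
m=cams.camera_model("top");E=np.array(m["extrinsics"]);K=np.array([[m["fx"],0,m["cx"]],[0,m["fy"],m["cy"]],[0,0,1]])
for d in(0,.045,.05,.055):
    q=cv2.projectPoints(np.array([[*(p0+d*Y),.185]]),cv2.Rodrigues(E[:3,:3])[0],E[:3,3],K,np.array(m["distortion"]))[0].ravel();print(d,((q-[190,160]+.5)*4.8-.5).round(1))
E
```

```text
o [([91, 12, 21, 28, 446], [391.7, 215.3])]
n [([37, 11, 18, 29, 409], [315.7, 204.8])]
os [([10, 0, 60, 63, 2382], [408.8, 150.6])]
ns [([0, 16, 55, 60, 1993], [359.5, 205.1])]
0 [392.3 210.3]
0.045 [325.6 200.7]
0.05 [318.2 199.7]
0.055 [310.8 198.6]
```

The gate is fully over (green pad z=0.121) and the shutter stopped hard, but the balls have arched at the gate's mouth. Ball 1 is pinned against the gate's far wall. I'll free them without touching them by dipping the raised green pad a few millimetres, well short of level, and letting it drop back.

move_arm --targets '[{"dx":0.62,"dy":0.98,"dz":0,"rx":0,"ry":0,"rz":0},{"dx":0.62,"dy":0.98,"dz":0,"rx":0,"ry":0,"rz":0},{"dx":0.62,"dy":0.98,"dz":0,"rx":0,"ry":0,"rz":0},{"dx":0.62,"dy":0.98,"dz":0,"rx":0,"ry":0,"rz":0},{"dx":0.62,"dy":0.98,"dz":0,"rx":0,"ry":0,"rz":0},{"dx":0.62,"dy":0.98,"dz":0,"rx":0,"ry":0,"rz":0},{"dx":0.62,"dy":0.98,"dz":0,"rx":0,"ry":0,"rz":0},{"dx":0.62,"dy":0.98,"dz":0,"rx":0,"ry":0,"rz":0},{"dx":0.62,"dy":0.98,"dz":0,"rx":0,"ry":0,"rz":0},{"dx":0.62,"dy":0.98,"dz":0,"rx":0,"ry":0,"rz":0}]'

```text
t: 20.85
tcp_pos: [0.6025, -0.0801, 0.2333]
tool_rot: [0.998, -0.066, -0.0, 0.0]
force: [-1.3, -0.4, 0.5]
finger_gap: 0.0
gripper_force: 0.0
```

move_arm --targets '[{"dx":0.63,"dy":0.96,"dz":0,"rx":0,"ry":0,"rz":0},{"dx":0.63,"dy":0.96,"dz":0,"rx":0,"ry":0,"rz":0},{"dx":0.63,"dy":0.96,"dz":0,"rx":0,"ry":0,"rz":0},{"dx":0,"dy":0,"dz":-0.9,"rx":0,"ry":0,"rz":0},{"dx":0,"dy":0,"dz":-1,"rx":0,"ry":0,"rz":0},{"dx":0,"dy":0,"dz":-1,"rx":0,"ry":0,"rz":0},{"dx":0,"dy":0,"dz":-1,"rx":0,"ry":0,"rz":0},{"dx":0,"dy":0,"dz":-1,"rx":0,"ry":0,"rz":0},{"dx":0,"dy":0,"dz":-0.6,"rx":0,"ry":0,"rz":0},{"dx":0,"dy":0,"dz":0,"rx":0,"ry":0,"rz":0}]'

```text
t: 22.1
tcp_pos: [0.6484, -0.0088, 0.0947]
tool_rot: [0.998, -0.066, -0.001, -0.0]
force: [-0.6, 0.5, -0.1]
finger_gap: 0.003
gripper_force: 0.0
```

```bash
python3 -c "
from h import *
pads()"
```

```text
top [([298.3, 182.6], 78)]
side [([267.5, 163.0], 12), ([238.7, 186.4], 41)]
```

move_arm --targets '[{"dx":0,"dy":0,"dz":-0.35,"rx":0,"ry":0,"rz":0},{"dx":0,"dy":0,"dz":-0.35,"rx":0,"ry":0,"rz":0},{"dx":0,"dy":0,"dz":0,"rx":0,"ry":0,"rz":0},{"dx":0,"dy":0,"dz":1,"rx":0,"ry":0,"rz":0},{"dx":0,"dy":0,"dz":0,"rx":0,"ry":0,"rz":0},{"dx":0,"dy":0,"dz":0,"rx":0,"ry":0,"rz":0},{"dx":0,"dy":0,"dz":0,"rx":0,"ry":0,"rz":0},{"dx":0,"dy":0,"dz":0,"rx":0,"ry":0,"rz":0},{"dx":0,"dy":0,"dz":0,"rx":0,"ry":0,"rz":0},{"dx":0,"dy":0,"dz":0,"rx":0,"ry":0,"rz":0}]'

```text
t: 23.45
tcp_pos: [0.6492, -0.0089, 0.1032]
tool_rot: [0.998, -0.066, -0.0, 0.0]
force: [0.6, 0.3, -0.1]
finger_gap: 0.004
gripper_force: 0.0
```

```bash
python3 -c "
from h import *
pads();print(balls())"
```

```text
top [([253.4, 179.4], 14), ([298.3, 182.6], 78)]
side [([267.5, 163.0], 12), ([238.5, 185.8], 52)]
[[274.6, 181.8, 114], [326.9, 199.0, 387], [332.2, 201.3, 330], [338.8, 201.1, 359], [277.2, 203.7, 452], [276.7, 207.6, 455]]
```

All three balls are in the orange tray, at (327,199), (332,201) and (339,201) in the top view, and the gate is still over. I'll lift clear and check one last time.

move_arm --targets '[{"dx":0,"dy":0,"dz":1,"rx":0,"ry":0,"rz":0},{"dx":0,"dy":0,"dz":1,"rx":0,"ry":0,"rz":0},{"dx":0,"dy":0,"dz":1,"rx":0,"ry":0,"rz":0},{"dx":0,"dy":0,"dz":1,"rx":0,"ry":0,"rz":0},{"dx":0,"dy":0,"dz":1,"rx":0,"ry":0,"rz":0},{"dx":0,"dy":-1,"dz":0,"rx":0,"ry":0,"rz":0},{"dx":0,"dy":-1,"dz":0,"rx":0,"ry":0,"rz":0},{"dx":0,"dy":-1,"dz":0,"rx":0,"ry":0,"rz":0},{"dx":0,"dy":0,"dz":0,"rx":0,"ry":0,"rz":0},{"dx":0,"dy":0,"dz":0,"rx":0,"ry":0,"rz":0}]'

```text
t: 24.85
tcp_pos: [0.6491, -0.0836, 0.2282]
tool_rot: [0.998, -0.066, -0.0, -0.0]
force: [0.2, -0.0, -0.0]
finger_gap: 0.002
gripper_force: 0.0
```

```bash
python3 - <<'E'
from h import *
pads();print(balls())
ims=cams.snapshot("side");olds=cv2.imread("pics/side1.png")
news=cv2.resize(ims[140:270,190:330,::-1],None,fx=4.6,fy=4.6,interpolation=cv2.INTER_CUBIC)
for nm,im,(x0,x1,y0,y1) in(("os",olds,(370,440,100,200)),("ns",news,(320,410,150,250))):
    r=im[y0:y1,x0:x1].astype(int);m=(r.max(2)<50).astype(np.uint8)
    k,_,s,c=cv2.connectedComponentsWithStats(m);print(nm,[((s[i][:2]+[x0,y0]).tolist(),s[i][2:].tolist(),(c[i]+[x0,y0]).round(1).tolist()) for i in range(1,k) if s[i][4]>150])
m=cams.camera_model("side");E=np.array(m["extrinsics"]);K=np.array([[m["fx"],0,m["cx"]],[0,m["fy"],m["cy"]],[0,0,1]])
for d in(0,.05,.055):
    q=cv2.projectPoints(np.array([[*(np.array([.545,-.0685])+d*np.array([.1296,.9916])),.177]]),cv2.Rodrigues(E[:3,:3])[0],E[:3,3],K,np.array(m["distortion"]))[0].ravel();print(d,((q-[190,140]+.5)*4.6-.5).round(1))
E
```

```text
top [([249.9, 173.4], 14), ([295.1, 181.2], 12)]
side [([238.8, 185.5], 53)]
[[274.0, 181.7, 142], [321.7, 195.2, 369], [331.9, 201.3, 364], [338.8, 201.1, 362]]
os [([370, 100], [20, 26, 263], [376.3, 108.3]), ([389, 108], [51, 72, 1737], [410.6, 149.8])]
ns [([320, 150], [41, 29, 534], [335.8, 159.6]), ([342, 176], [40, 53, 1491], [361.9, 201.4])]
0 [404.9 151.6]
0.05 [359.5 197.5]
0.055 [354.8 202.2]
```

The side view gives a shutter travel of about 54–55 mm, so it is fully open. One ball was still moving in the tray, so I'll let it settle.

move_arm --targets '[{"dx":0,"dy":0,"dz":0,"rx":0,"ry":0,"rz":0},{"dx":0,"dy":0,"dz":0,"rx":0,"ry":0,"rz":0},{"dx":0,"dy":0,"dz":0,"rx":0,"ry":0,"rz":0},{"dx":0,"dy":0,"dz":0,"rx":0,"ry":0,"rz":0},{"dx":0,"dy":0,"dz":0,"rx":0,"ry":0,"rz":0},{"dx":0,"dy":0,"dz":0,"rx":0,"ry":0,"rz":0},{"dx":0,"dy":0,"dz":0,"rx":0,"ry":0,"rz":0},{"dx":0,"dy":0,"dz":0,"rx":0,"ry":0,"rz":0},{"dx":0,"dy":0,"dz":0,"rx":0,"ry":0,"rz":0},{"dx":0,"dy":0,"dz":0,"rx":0,"ry":0,"rz":0}]'

```text
t: 26.3
tcp_pos: [0.6493, -0.0839, 0.2284]
tool_rot: [0.998, -0.066, 0.0, -0.0]
force: [-0.3, -0.2, 1.0]
finger_gap: 0.002
gripper_force: 0.0
```

```bash
python3 - <<'E'
from h import *
b=balls();print(b)
oc=np.array([.5614,-.2924]);M=np.array([[.9916,.1296],[-.1296,.9916]])
for u,v,_ in b:
    if u>310: print(((atz("top",(u,v),.0185)[:2]-oc)@M).round(3))
pads()
from station import order; print(order.sign_off())
E
```

```text
[[274.0, 181.7, 142], [321.7, 195.2, 369], [331.8, 201.3, 368], [338.8, 201.1, 363]]
[0.021 0.032]
[ 0.004 -0.008]
[ 0.009 -0.034]
top [([249.9, 173.4], 14), ([295.1, 181.2], 12)]
side [([238.8, 185.5], 53)]
the job is handed in; nothing more can be done
None
```

The job is handed in: the gate leads to the orange tray, the shutter is open (about 54–55 mm of 55) and all three balls are at rest in the orange tray, but they jammed at the gate after the shutter opened, and I freed them by briefly dipping the green pad a few millimetres, short of level.

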